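Heft the sample capsules and click them into the transport rack

ROBOT

A 7-joint arm with a two-finger parallel gripper is mounted at the origin on a cart in front of the work surface, level with it; the furniture and walls round the work are solid. World frame = base frame: x ahead of the robot, y to its left, z up, the work surface at z = 0. Lengths are in m, angles in rad, forces in N, time in s.
With the tool pointing down it reaches from about 0.425 to 0.95 m from the base axis. Payload 4.7 kg.
Tool frame: the origin (TCP) lies where the fingers leave the gripper's body, on its centre line; the fingertips stand 70 mm ahead of it and the grasp point (between the pads) lies 51 mm ahead of it; z points along the fingers, y is the line along which they close (so a half turn about z gives the same grasp; the last joint's range is limited). The gripper opens to 87 mm and grips with 3 to 60 N. Pads are 19 mm wide; open, the fingers measure 117 mm over their backs; the gripper's body (75 mm by 190 mm) begins 51 mm behind the grasp point.
Start: joints at [1.082, 0.469, -0.049, 1.532, 0.024, 1.141, -0.082], TCP at [0.3, -0.605, 0.292] pointing down, gripper open.
Joint ranges: [-2.59, 2.59], [-0.33, 1.99], [-1.39, 1.29], [0.1, 2.45], [-1.04, 4.18], [0.21, 1.99], [-2.66, 2.66]. Speed limits (rad/s): [2.57, 2.57, 3.14, 3.14, 3.14, 3.14, 3.14].

INTERFACE

Orientations are given as a rotation vector (axis times angle).
In Python, from plant import ctrl gives the robot as it stands. The module is installed in compiled form; this text tells all that it offers. Calls block until the motion is done:
- ctrl.movep(position, orientation): joint-space move of the TCP to a pose.
- ctrl.move_linear(position, ori=None, feed=0.15, guard=None): straight line of the TCP; ori=None keeps the orientation; feed is the mean speed in m/s. With guard (N) it stops when the force on the tool has changed by that much, and returns True; else False.
- ctrl.move_j(angles): joint-space move.
- ctrl.command_gripper(opening, f_grip=None): finger opening in m; f_grip is the grip in N (None keeps the last); returns when the fingers have stopped.
- ctrl.sleep(seconds).
- ctrl.solve_ik(position, orientation): joint angles nearest the present ones, or None.
- ctrl.get_obs(): the state.
- ctrl.grab_frame(name): name is "side" or "top" or "wrist"; returns a dict with "color" (384x512x3 uint8, red, green, blue), "intrinsics" (3x3 intrinsics, pixels), "R" (3x3) and "t" (3): a world point X has camera coordinates R X + t. Camera axes: x right, y down, z forward; pixel columns grow to the right and rows downward; lengths in m; the calibration is good to about 2 mm. A picture is of the moment at which its call begins. There is no depth.
A pose or a line that the arm cannot do raises ctrl.MotionError and nothing moves.
- ctrl.sign_off(): hands the job in; it is judged then, once.
The state is a dict: "time_s": time; "qpos": joint angles; "qd": joint speeds; "joint_torque": joint torques, N m; "position": TCP position; "tool_rot": TCP orientation; "ft_force": force on the tool from outside, world axes, zero at the start; "ft_torque": the same for the moment, N m; "opening": finger opening in m; "grasp_force": force on a finger pad.
Only numpy, scipy, OpenCV 4.12 (cv2) and the standard library are available. Lean on these libraries where they do the work, as an engineer would, in place of code of your own. Each camera call takes 0.05 s, during which the arm holds its last target. There are 200 camera calls.

TASK

Three sealed sample capsules that look alike came to the hardness tester unmarked: one holds carbide (the heaviest), one steel (the middle weight), one only a plastic dummy (the lightest). Lift each to judge its weight, then put it upright into its pocket of the transport rack - dummy in the left pocket (one rivet), steel in the middle (two rivets), carbide on the right (three rivets) - and press it down until it passes the spring ball and sits fully home. Press firmly but never force it, do not tip a capsule over, and leave the bearing, steel disc and square plate where they are.

Things in the scene. Friction and masses are not known exactly. Their poses are not given: they have to be found in the camera images.
- capsule_a: closed aluminium capsule, one of three that look alike: round, 90 mm tall, standing on the bench. Foot 52 mm diameter, 10 mm high, with a 4.5 mm chamfer at 45 degrees; above it a groove (to 23 mm), a body of 50 mm diameter and a knurled cap (46 mm diameter, the top 22 mm: grip there). Origin: centre of the underside, z up its axis
- capsule_a_mid (a point): centre of capsule a, on its axis, 45 mm above its underside and 45 mm below its top. The content is hidden and changes from run to run, whatever the name: one capsule weighs about 0.20 kg (plastic dummy), one 0.52 kg (steel sample), one 0.82 kg (carbide sample), each within 0.05 kg
- capsule_b: closed aluminium capsule, one of three that look alike: round, 90 mm tall, standing on the bench. Foot 52 mm diameter, 10 mm high, with a 4.5 mm chamfer at 45 degrees; above it a groove (to 23 mm), a body of 50 mm diameter and a knurled cap (46 mm diameter, the top 22 mm: grip there). Origin: centre of the underside, z up its axis
- capsule_b_mid (a point): centre of capsule b, on its axis, 45 mm above its underside and 45 mm below its top. The content is hidden and changes from run to run, whatever the name: one capsule weighs about 0.20 kg (plastic dummy), one 0.52 kg (steel sample), one 0.82 kg (carbide sample), each within 0.05 kg
- capsule_c: closed aluminium capsule, one of three that look alike: round, 90 mm tall, standing on the bench. Foot 52 mm diameter, 10 mm high, with a 4.5 mm chamfer at 45 degrees; above it a groove (to 23 mm), a body of 50 mm diameter and a knurled cap (46 mm diameter, the top 22 mm: grip there). Origin: centre of the underside, z up its axis
- capsule_c_mid (a point): centre of capsule c, on its axis, 45 mm above its underside and 45 mm below its top. The content is hidden and changes from run to run, whatever the name: one capsule weighs about 0.20 kg (plastic dummy), one 0.52 kg (steel sample), one 0.82 kg (carbide sample), each within 0.05 kg
- rack: fixed dark steel rack, a block 90 x 252 x 41 mm with three round pockets in a row along its y axis, 80 mm apart, a wire bail (20 mm) at each end. Origin under its centre, x away from the robot, y along the row to the left. Pockets: 53.6 mm diameter (0.8 mm play round the foot), 32 mm deep, mouth chamfered. More than 65 N between capsule and rack does damage
- plunger_2_nose (a point): nose of the spring ball in the front wall of the middle pocket, 17 mm above the floor; the other pockets have the same. A capsule lowered in stops on the ball, foot 13 to 17 mm above the floor; held upright, a push of 10 to 15 N (its weight included) moves it past the ball; it goes on with less, the ball snaps into its groove, and the foot bottoms hard on the floor, so end slowly
- pocket_1 (a point): centre of the floor of the left pocket as seen from the robot, 9 mm above the bench, 32 mm below the rack's top; marked by 1 brass rivet head on the top face in front of it: the place of the capsule with the plastic dummy. The centre of a capsule that is fully home stands 45 mm above this point
- pocket_2 (a point): centre of the floor of the middle pocket as seen from the robot, 9 mm above the bench, 32 mm below the rack's top; marked by 2 brass rivet heads on the top face in front of it: the place of the capsule with the steel sample. The centre of a capsule that is fully home stands 45 mm above this point
- pocket_3 (a point): centre of the floor of the right pocket as seen from the robot, 9 mm above the bench, 32 mm below the rack's top; marked by 3 brass rivet heads on the top face in front of it: the place of the capsule with the carbide sample. The centre of a capsule that is fully home stands 45 mm above this point
- bearing: steel ball bearing, 52 mm diameter, 15 mm high, lying flat to the right of the work; bystander. Origin at the centre of its underside
- sample: turned steel disc, 35 mm diameter, 18 mm high, to the right of the rack; bystander. Origin at the centre of its underside
- test_block_square: square steel plate, 60 x 60 x 12 mm, lying to the right; bystander. Origin at the centre of its underside
Mind the look-alikes: they are no part of the job. What is shaped like the capsule_b but pink or red is not meant.

How it is judged:
At the end, for the whole second after the job is handed in: each capsule stands fully home (within 2.5 mm of the pocket floor, within 5 mm of the pocket's axis), at rest, in the pocket of its class: the weight on the pocket floor there is under 3.6 N in the left pocket (dummy), 3.6 to 6.5 N in the middle (steel) and over 6.5 N on the right (carbide) (((horizontal distance between capsule_a_mid and pocket_1 below 0.005 m and z of capsule_a_mid in the frame of pocket_1 below 0.0475 m and contact force between capsule_a and pocket_floors between 1 and 3.6 N and linear speed of capsule_a below 0.02 m/s) or (horizontal distance between capsule_a_mid and pocket_2 below 0.005 m and z of capsule_a_mid in the frame of pocket_2 below 0.0475 m and contact force between capsule_a and pocket_floors between 3.6 and 6.5 N and linear speed of capsule_a below 0.02 m/s) or (horizontal distance between capsule_a_mid and pocket_3 below 0.005 m and z of capsule_a_mid in the frame of pocket_3 below 0.0475 m and contact force between capsule_a and pocket_floors above 6.5 N and linear speed of capsule_a below 0.02 m/s)) and ((horizontal distance between capsule_b_mid and pocket_1 below 0.005 m and z of capsule_b_mid in the frame of pocket_1 below 0.0475 m and contact force between capsule_b and pocket_floors between 1 and 3.6 N and linear speed of capsule_b below 0.02 m/s) or (horizontal distance between capsule_b_mid and pocket_2 below 0.005 m and z of capsule_b_mid in the frame of pocket_2 below 0.0475 m and contact force between capsule_b and pocket_floors between 3.6 and 6.5 N and linear speed of capsule_b below 0.02 m/s) or (horizontal distance between capsule_b_mid and pocket_3 below 0.005 m and z of capsule_b_mid in the frame of pocket_3 below 0.0475 m and contact force between capsule_b and pocket_floors above 6.5 N and linear speed of capsule_b below 0.02 m/s)) and ((horizontal distance between capsule_c_mid and pocket_1 below 0.005 m and z of capsule_c_mid in the frame of pocket_1 below 0.0475 m and contact force between capsule_c and pocket_floors between 1 and 3.6 N and linear speed of capsule_c below 0.02 m/s) or (horizontal distance between capsule_c_mid and pocket_2 below 0.005 m and z of capsule_c_mid in the frame of pocket_2 below 0.0475 m and contact force between capsule_c and pocket_floors between 3.6 and 6.5 N and linear speed of capsule_c below 0.02 m/s) or (horizontal distance between capsule_c_mid and pocket_3 below 0.005 m and z of capsule_c_mid in the frame of pocket_3 below 0.0475 m and contact force between capsule_c and pocket_floors above 6.5 N and linear speed of capsule_c below 0.02 m/s))); the robot touches nothing.
It fails at once if a capsule pressed or jammed against the rack with more than 65 N (contact force between any of capsule_a, capsule_b, capsule_c and rack above 65 N).
It fails at once if a capsule tipped over (angle between any of capsule_a_mid, capsule_b_mid, capsule_c_mid's own z axis and vertical above 0.6 rad).
It fails at once if bearing, steel disc or square plate pushed aside by more than 2 cm (distance of any of bearing, sample, test_block_square from where it was at the start of the episode above 0.02 m).
It also fails if it takes over 72 s, if anything falls off the work surface, if the arm or the gripper's body presses on something with over 40 N, if the wrist force passes 120 N, or if a joint passes its speed limit or range.

## Working session

There is one attempt and no reset: what is moved stays moved. The work goes in short steps, each a Python script; the robot and the scene stay as the last script left them, time stands still between calls to the robot, and variables do not carry over. Pictures are saved under pics/ and viewed, at most 10 in all, crops included, and the job is handed in when it is done.

```bash
mkdir -p pics; python3 - <<'E'
from plant import ctrl
import cv2,numpy as np
for n in ("top","side"):
    f=ctrl.grab_frame(n); cv2.imwrite(f"pics/{n}0.png",cv2.cvtColor(f["color"],cv2.COLOR_RGB2BGR))
    np.savez(f"{n}0.npz",**f)
    print(n,f["intrinsics"].round(1).tolist(),(-f["R"].T@f["t"]).round(3),f["R"].round(3).tolist())
o=ctrl.get_obs();print({k:np.round(v,3).tolist() for k,v in o.items()})
E
```

```text
top [[360.3, 0.0, 253.3], [0.0, 360.3, 192.0], [0.0, 0.0, 1.0]] [ 0.324 -0.308  0.897] [[0.021, -1.0, 0.014], [-0.992, -0.023, -0.12], [0.121, -0.011, -0.993]]
side [[368.8, 0.0, 253.7], [0.0, 368.8, 188.6], [0.0, 0.0, 1.0]] [ 0.42  -1.102  0.453] [[1.0, -0.021, -0.018], [-0.025, -0.439, -0.898], [0.011, 0.898, -0.44]]
{'time_s': 0.1, 'qpos': [1.082, 0.469, -0.049, 1.534, 0.024, 1.141, -0.082], 'qd': [0.0, -0.002, 0.001, -0.002, 0.0, 0.001, 0.0], 'joint_torque': [0.001, -50.917, -0.081, -23.683, -0.062, 0.035, 0.0], 'position': [0.299, -0.605, 0.291], 'tool_rot': [-3.057, -0.716, 0.001], 'ft_force': [-0.404, -0.11, -0.504], 'ft_torque': [0.05, 0.012, 0.014], 'grasp_force': 0.0, 'opening': 0.087}
```

View pics/top0.png

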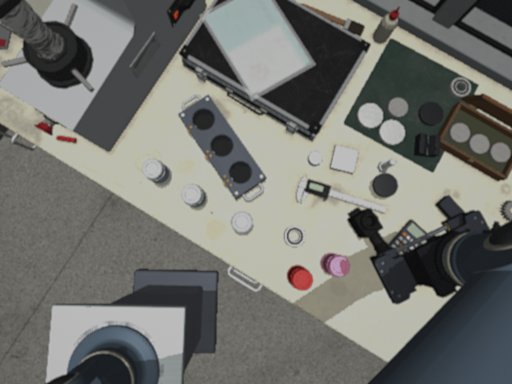

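View pics/side0.png

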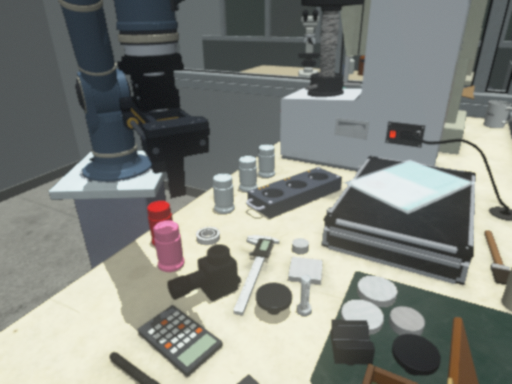

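Top view: grey capsules are at (155,172), (193,196) and (242,222). The look-alikes are red at (300,278) and pink at (338,266), so I'm leaving those out. The rack has pockets at (203,119), (222,146) and (240,173). The bystanders are the bearing at (293,236), the disc at (315,158) and the plate at (345,158). Next I'll check this in a close crop.

```bash
cat > h.py <<'E'
import numpy as np,cv2
def back(f,uv,z):
    R,t,K=f["R"],f["t"],f["intrinsics"]; C=-R.T@t
    d=R.T@np.linalg.inv(K)@np.array([uv[0],uv[1],1.]); return C+d*(z-C[2])/d[2]
def proj(f,X):
    p=f["intrinsics"]@(f["R"]@np.array(X)+f["t"]); return p[:2]/p[2]
E
python3 - <<'E'
import numpy as np,cv2
from h import *
f=np.load("top0.npz")
for uv,z in [((154,167),.09),((192,191),.09),((241,218),.09),((203,119),.041),((222,146),.041),((240,173),.041)]:
    print(uv,back(f,uv,z).round(3))
im=cv2.cvtColor(f["color"],cv2.COLOR_RGB2BGR)[90:240,135:275]
cv2.imwrite("pics/crop.png",cv2.resize(im,None,fx=4,fy=4,interpolation=cv2.INTER_CUBIC))
E
```

```text
(154, 167) [ 0.474 -0.091  0.09 ]
(192, 191) [ 0.421 -0.179  0.09 ]
(241, 218) [ 0.363 -0.291  0.09 ]
(203, 119) [ 0.605 -0.191  0.041]
(222, 146) [ 0.538 -0.24   0.041]
(240, 173) [ 0.473 -0.285  0.041]
```

View pics/crop.png

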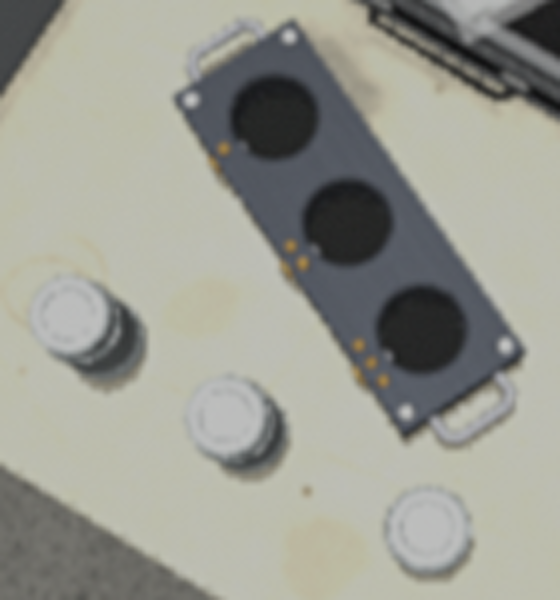

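The crop confirms three grey capsules with tops at about (152,169), (192,194) and (242,222). The rack's single rivet sits by the upper-left pocket (204,119), two by the middle (222,145) and three by the lower right (240,172). Next I'll hover with the wrist camera.

```bash
cat >> h.py <<'E'
from scipy.spatial.transform import Rotation as Ro
def ori(yaw):   # tool down, tool y along world angle yaw
    y=np.array([np.cos(yaw),np.sin(yaw),0]); z=np.array([0,0,-1.]); x=np.cross(y,z)
    return Ro.from_matrix(np.c_[x,y,z]).as_rotvec()
E
python3 - <<'E'
from plant import ctrl
from h import *
f=np.load("top0.npz")
P=[back(f,(135+a/4-.4,90+b/4-.4),z) for a,b,z in [(70,317,.09),(227,418,.09),(428,531,.09),(275,117,.041),(348,222,.041),(422,328,.041)]]
P=np.array(P);print(P.round(4)); d=P[3]-P[5];print(np.linalg.norm(d),np.degrees(np.arctan2(d[1],d[0])))
yaw=np.arctan2(d[1],d[0])-np.pi/2
print('q now',ctrl.get_obs()["qpos"].round(2))
for y in (yaw,yaw+np.pi):
    for p in (P[0],P[2],P[3],P[5]):
        for z in (.3,.139):
            q=ctrl.solve_ik([p[0],p[1],z],ori(y)); print(y.round(2),None if q is None else np.round(q,2))
E
```

```text
[[ 0.4693 -0.0871  0.09  ]
 [ 0.4138 -0.1782  0.09  ]
 [ 0.3529 -0.2928  0.09  ]
 [ 0.6054 -0.1918  0.041 ]
 [ 0.5407 -0.2385  0.041 ]
 [ 0.4765 -0.2851  0.041 ]]
0.15911596064937594 35.91038133945798
q now [ 1.08  0.47 -0.05  1.53  0.02  1.14 -0.08]
-0.94 [ 0.48  0.17 -0.43  1.96  0.08  1.04 -0.93]
-0.94 [ 0.38  0.38 -0.35  2.12  0.21  0.67 -1.05]
-0.94 [ 0.8   0.12 -0.21  2.    0.03  1.02 -0.37]
-0.94 [ 0.76  0.34 -0.19  2.17  0.11  0.64 -0.45]
-0.94 [ 0.42  0.41 -0.25  1.62  0.11  1.13 -0.8 ]
-0.94 [ 0.41  0.58 -0.23  1.76  0.17  0.83 -0.85]
-0.94 [ 0.64  0.28 -0.21  1.8   0.07  1.07 -0.54]
-0.94 [ 0.61  0.47 -0.19  1.95  0.12  0.73 -0.6 ]
2.2 [ 1.07  0.33 -1.16  1.93  0.34  1.1   1.96]
2.2 [ 0.98  0.67 -1.18  2.09  0.8   0.93  1.55]
2.2 [ 1.61  0.28 -1.17  1.97  0.29  1.08  2.51]
2.2 [ 1.5   0.64 -1.18  2.13  0.78  0.9   2.06]
2.2 [ 0.99  0.68 -1.18  1.58  0.64  1.32  1.92]
2.2 [ 0.98  0.91 -1.18  1.72  0.92  1.17  1.72]
2.2 [ 1.32  0.52 -1.17  1.77  0.51  1.2   2.2 ]
2.2 [ 1.28  0.8  -1.18  1.92  0.87  1.06  1.91]
```

```bash
python3 - <<'E'
from plant import ctrl
from h import *
Y=np.radians(35.9-90)
ctrl.movep([.46,-.22,.33],ori(Y))
f=ctrl.grab_frame("wrist"); np.savez("w1.npz",**f); cv2.imwrite("pics/w1.png",cv2.cvtColor(f["color"],cv2.COLOR_RGB2BGR))
o=ctrl.get_obs();print(o["time_s"],o["position"].round(4),o["ft_force"].round(2),(-f["R"].T@f["t"]).round(3))
for p in [(.4693,-.0871,.09),(.4138,-.1782,.09),(.3529,-.2928,.09),(.6054,-.1918,.041),(.5407,-.2385,.041),(.4765,-.2851,.041)]: print(proj(f,p).round(1))
E
```

```text
1.6917 [ 0.4597 -0.2217  0.3298] [-0.11 -0.95 -0.14] [ 0.523 -0.177  0.423]
[146.9  86.6]
[195.4 185.8]
[251.  284.4]
[312.8  38.9]
[309.3 116.3]
[306.5 184.5]
```

View pics/w1.png

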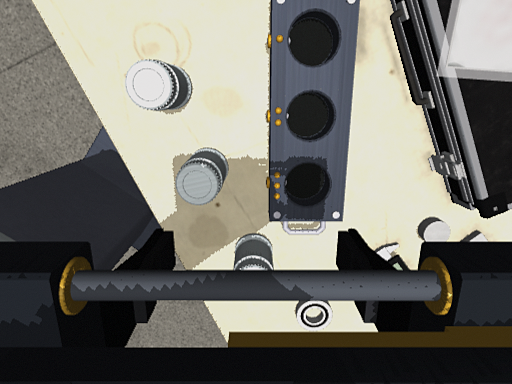

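The wrist view shows pocket mouths at (313,38), (310,115) and (306,183), and cap tops at (149,84) and (199,184). Both agree with the top camera to 2–3 mm. I'll fit the pockets and cap more exactly by segmentation.

```bash
python3 - <<'E'
from h import *
f=np.load("w1.npz"); g=cv2.cvtColor(f["color"],cv2.COLOR_RGB2GRAY)
def mouth(f,g,seeds,z,r):
    # maximise radial gradient along projected circle of radius r
    from scipy.optimize import minimize
    G=cv2.GaussianBlur(g.astype(np.float32),(0,0),1.0); a=np.linspace(0,2*np.pi,180,endpoint=False)
    def S(c,r):
        p=np.array([proj(f,(c[0]+r*np.cos(t),c[1]+r*np.sin(t),z)) for t in a],np.float32)
        return cv2.remap(G,p[None,:,0],p[None,:,1],cv2.INTER_LINEAR)[0]
    for s in seeds:
        best=max(((np.clip(sg*(S((s[0]+dx,s[1]+dy),rr+.0015)-S((s[0]+dx,s[1]+dy),rr-.0015)),0,40).mean(),s[0]+dx,s[1]+dy,rr,sg)
          for dx in np.arange(-.006,.0061,.0015) for dy in np.arange(-.006,.0061,.0015) for rr in r for sg in (1,)))
        print(np.round(best,4))
mouth(f,g,[(.6054,-.1918),(.5407,-.2385),(.4765,-.2851)],.041,(.0268,.0283,.0298))
print('top cam'); t=np.load("top0.npz"); gt=cv2.cvtColor(t["color"],cv2.COLOR_RGB2GRAY)
mouth(t,gt,[(.6054,-.1918),(.5407,-.2385),(.4765,-.2851)],.041,(.0268,.0283,.0298))
print('caps (bright inside)')
mouth(f,255-g,[(.4693,-.0871),(.4138,-.1782)],.09,(.022,.023))
mouth(t,255-gt,[(.4693,-.0871),(.4138,-.1782),(.3529,-.2928)],.09,(.022,.023))
E
```

```text
[ 3.80454e+01  6.06900e-01 -1.91800e-01  2.83000e-02  1.00000e+00]
[ 3.74886e+01  5.42200e-01 -2.38500e-01  2.83000e-02  1.00000e+00]
[25.0207  0.4765 -0.2851  0.0268  1.    ]
top cam
[17.5506  0.6054 -0.1918  0.0268  1.    ]
[18.7683  0.5407 -0.2385  0.0268  1.    ]
[18.9287  0.4765 -0.2851  0.0268  1.    ]
caps (bright inside)
[ 2.51352e+01  4.72300e-01 -8.86000e-02  2.20000e-02  1.00000e+00]
[ 2.47938e+01  4.16800e-01 -1.78200e-01  2.20000e-02  1.00000e+00]
[13.2146  0.4708 -0.0856  0.022   1.    ]
[12.1966  0.4153 -0.1782  0.022   1.    ]
[ 9.2452  0.3544 -0.2928  0.022   1.    ]
```

```bash
cat >> h.py <<'E'
from plant import ctrl
Y=np.radians(35.9-90)
CAP=dict(a=(.4715,-.087),b=(.416,-.178),c=(.356,-.293))
POC={1:(.606,-.192),2:(.5412,-.2385),3:(.4768,-.285)}
def ft(n=8):
    v=[]
    for _ in range(n): ctrl.sleep(.03); v.append(ctrl.get_obs()["ft_force"])
    return np.mean(v,0)
def pick(k):
    x,y=CAP[k]; ctrl.command_gripper(.087)
    ctrl.movep([x,y,.22],ori(Y+np.pi/2))
    ctrl.move_linear([x,y,.139],feed=.1)
    ctrl.command_gripper(.03,8); print("sq1",ctrl.get_obs()["opening"])
    ctrl.command_gripper(.062)
    ctrl.movep([x,y,.139],ori(Y)); ctrl.sleep(.2); b=ft()
    ctrl.command_gripper(.03,40); o=ctrl.get_obs(); print("sq2",o["opening"],o["grasp_force"])
    ctrl.move_linear([x,y,.2],feed=.1); ctrl.sleep(.3)
    a=ft(); o=ctrl.get_obs(); print(k,"df",(a-b).round(2),"mass",-(a-b)[2]/9.81,"grip",o["grasp_force"],o["opening"],"t",o["time_s"])
E
python3 - <<'E'
from h import *
pick("a")
E
```

```text
sq1 0.045760733043342904
sq2 0.045064650797428454 40.0000137090683
a df [-0.24 -0.72 -4.94] mass 0.5032693984610396 grip 39.99865472316742 0.04542227449329929 t 8.8167
```

Capsule a weighs about 0.50 kg, so it is steel and goes in pocket 2.

```bash
cat >> h.py <<'E'
def enter(p):
    x,y=POC[p]; ctrl.movep([x,y,.205],ori(Y)); ctrl.sleep(.2); b=ft(); np.save("base.npy",b)
    hit=ctrl.move_linear([x,y,.172],feed=.04,guard=6); ctrl.sleep(.15)
    c,s=np.cos(Y),np.sin(Y); d=ft()-b
    print("enter hit",hit,"z",ctrl.get_obs()["position"].round(4),"f rackx,racky,z",(d[:2]@[c,s]).round(2),(d[:2]@[-s,c]).round(2),d[2].round(2),"t",ctrl.get_obs()["time_s"])
E
python3 - <<'E'
from h import *
enter(2)
f=ctrl.grab_frame("wrist"); cv2.imwrite("pics/w2.png",cv2.cvtColor(f["color"],cv2.COLOR_RGB2BGR))
E
```

```text
enter hit False z [ 0.5412 -0.2385  0.1721] f rackx,racky,z 0.31 0.17 0.53 t 11.3833
```

View pics/w2.png

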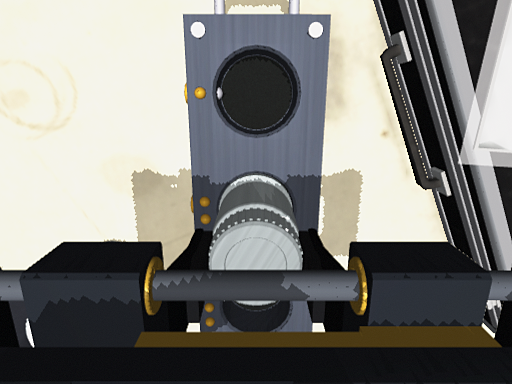

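The capsule sits centred in the middle pocket mouth with the foot inside and no side force. Now pressing.

```bash
cat >> h.py <<'E'
def press(p):
    x,y=POC[p]; b=np.load("base.npy"); c,s=np.cos(Y),np.sin(Y)
    for z,fd in ((.164,.02),(.160,.01),(.156,.01),(.152,.01),(.149,.008),(.1465,.006)):
        hit=ctrl.move_linear([x,y,z],feed=fd,guard=20); d=ft(2)-b; o=ctrl.get_obs()
        print(z,hit,"z",o["position"][2].round(4),"f",(d[:2]@[c,s]).round(1),(d[:2]@[-s,c]).round(1),d[2].round(1),"op",o["opening"].round(4),"t",o["time_s"])
        if hit: break
def release(k,p):
    x,y=POC[p]; ctrl.command_gripper(.065); o=ctrl.get_obs()
    ctrl.move_linear([x,y,.235],feed=.15)
E
python3 - <<'E'
from h import *
press(2)
E
```

```text
Traceback (most recent call last):
  File "h.py", line 38, in press
    print(z,hit,"z",o["position"][2].round(4),"f",(d[:2]@[c,s]).round(1),(d[:2]@[-s,c]).round(1),d[2].round(1),"op",o["opening"].round(4),"t",o["time_s"])
                                                                                                                    ^^^^^^^^^^^^^^^^^^
AttributeError: 'float' object has no attribute 'round'
```

```bash
sed -i 's/o\["opening"\].round(4)/round(o["opening"],4)/' h.py; python3 - <<'E'
from h import *
press(2)
E
```

```text
0.164 False z 0.1643 f 3.2 0.5 1.9 op 0.0452 t 12.3667
0.16 False z 0.1599 f 5.2 -0.1 2.4 op 0.0454 t 12.9833
0.156 False z 0.1558 f 6.1 0.3 2.3 op 0.0451 t 13.6
0.152 False z 0.1504 f 5.4 0.2 -3.3 op 0.0456 t 14.2167
0.149 False z 0.1486 f 4.0 0.1 -0.6 op 0.0451 t 14.8083
0.1465 False z 0.148 f 0.3 -1.7 12.2 op 0.0453 t 15.4417
```

Home: it snapped past the ball and bottomed at z = 0.148 with 12 N. Releasing, then picking b.

```bash
python3 - <<'E'
from h import *
release("a",2); pick("b")
E
```

```text
sq1 0.04592863416932487
sq2 0.04544580757127393 40.00002086162567
b df [ 0.26 -0.43 -8.01] mass 0.8167053778420986 grip 39.99799132347107 0.04519530017257715 t 24.7083
```

Capsule b weighs 0.82 kg: carbide, pocket 3.

```bash
python3 - <<'E'
from h import *
enter(3); o=ctrl.get_obs()
if o["position"][2]<.175: press(3)
E
```

```text
enter hit False z [ 0.4768 -0.285   0.1721] f rackx,racky,z 0.12 -0.15 -0.12 t 27.125
0.164 False z 0.1642 f 2.4 0.1 0.8 op 0.0453 t 27.7417
0.16 False z 0.16 f 5.3 -0.8 2.4 op 0.0457 t 28.3583
0.156 False z 0.1558 f 6.8 -1.4 1.1 op 0.0453 t 28.975
0.152 False z 0.1506 f 5.7 0.1 -4.6 op 0.0452 t 29.5917
0.149 False z 0.1486 f 4.0 -0.5 -0.8 op 0.0449 t 30.1833
0.1465 False z 0.148 f -0.7 -2.6 14.2 op 0.0451 t 30.8167
```

```bash
python3 - <<'E'
from h import *
release("b",3); pick("c")
E
```

```text
sq1 0.04588993616103936
sq2 0.04493561469802858 40.0000923871994
c df [ 0.3   0.05 -2.21] mass 0.22506870644420865 grip 39.999446868896484 0.04491552870277751 t 40.2167
```

Capsule c is the dummy, so it goes in pocket 1. I'll carry it high over the seated capsules.

```bash
python3 - <<'E'
from h import *
x,y=CAP["c"]; ctrl.move_linear([x,y,.28],feed=.15); ctrl.movep([*POC[1],.28],ori(Y))
enter(1); o=ctrl.get_obs()
if o["position"][2]<.175: press(1)
E
```

```text
enter hit True z [ 0.6058 -0.1917  0.175 ] f rackx,racky,z 0.65 1.25 7.53 t 43.9333
```

```bash
python3 - <<'E'
from h import *
f=ctrl.grab_frame("wrist"); im=cv2.cvtColor(f["color"],cv2.COLOR_RGB2BGR)
cv2.imwrite("pics/w3.png",cv2.resize(im[130:384,130:400],None,fx=2.2,fy=2.2,interpolation=cv2.INTER_CUBIC))
o=ctrl.get_obs(); print(ft()-np.load("base.npy"),o["opening"],Ro.from_rotvec(o["tool_rot"]).as_matrix().round(4).tolist())
E
```

```text
[1.52252303 0.34869636 7.27383485] 0.04518384838493176 [[0.8101, 0.5863, -0.0008], [0.5863, -0.8101, 0.0005], [-0.0003, -0.0008, -1.0]]
```

View pics/w3.png

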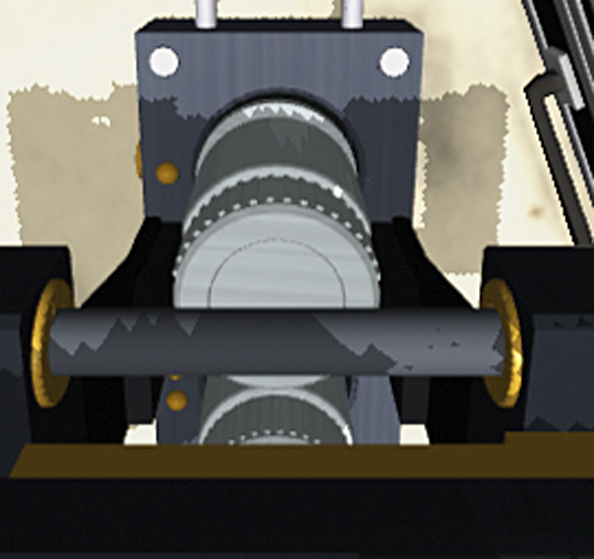

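The capsule's foot is in pocket 1's chamfered mouth, with a slim dark gap on the far side. The side force points along +row, so I'll back up slightly, shift about 1 mm that way and retry gently.

```bash
python3 - <<'E'
from h import *
ry=np.array([.81,.586]); rx=np.array([.586,-.81]); P=np.array(POC[1]); b=np.load("base.npy")
for dy,dx in ((.001,.0003),(.002,.0003),(0,.001),(-.001,0)):
    q=P+dy*ry+dx*rx
    ctrl.move_linear([*P,.179],feed=.05); ctrl.move_linear([*q,.179],feed=.02)
    hit=ctrl.move_linear([*q,.172],feed=.02,guard=6); d=ft(4)-b; o=ctrl.get_obs()
    print(dy,dx,hit,o["position"].round(4),"f",(d[:2]@rx).round(2),(d[:2]@ry).round(2),d[2].round(2),o["time_s"])
    if not hit: break
E
```

```text
0.001 0.0003 False [ 0.607  -0.1917  0.172 ] f -0.26 -0.04 0.11 45.3833
```

Clean entry with no forces. Pressing at this offset.

```bash
sed -i 's/1:(.606,-.192)/1:(.607,-.1917)/' h.py; python3 - <<'E'
from h import *
press(1)
E
```

```text
0.164 False z 0.1642 f 1.5 -0.5 0.7 op 0.0453 t 46.0
0.16 False z 0.1609 f 2.0 -0.4 6.2 op 0.0453 t 46.6167
0.156 False z 0.1555 f 5.6 0.7 2.5 op 0.0453 t 47.2333
0.152 False z 0.1503 f 5.3 1.0 -3.8 op 0.0454 t 47.85
0.149 False z 0.1487 f 2.9 0.5 0.1 op 0.0453 t 48.4417
0.1465 False z 0.1481 f -1.2 -1.5 10.0 op 0.0452 t 49.075
```

```bash
python3 - <<'E'
from h import *
release("c",1)
ctrl.movep([.46,-.22,.33],ori(Y)); ctrl.sleep(.3)
f=ctrl.grab_frame("wrist"); cv2.imwrite("pics/w4.png",cv2.cvtColor(f["color"],cv2.COLOR_RGB2BGR))
g=f["color"]; print(ctrl.get_obs()["time_s"],[proj(f,(*POC[p],.099)).round(1) for p in POC])
s=ctrl.grab_frame("side"); cv2.imwrite("pics/s4.png",cv2.cvtColor(cv2.resize(s["color"][120:240,200:360],None,fx=4,fy=4,interpolation=cv2.INTER_CUBIC),cv2.COLOR_RGB2BGR))
E
```

```text
51.5833 [array([326.9,  28.8]), array([320.9, 121.8]), array([316.3, 201. ])]
```

View pics/w4.png

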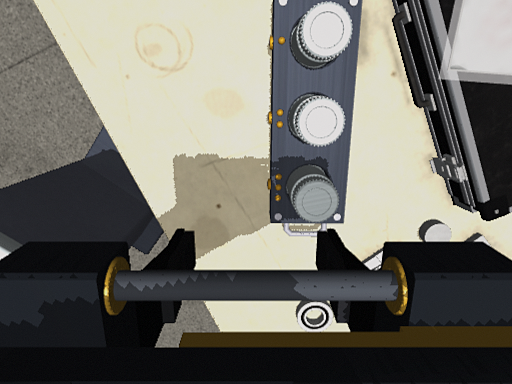

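View pics/s4.png

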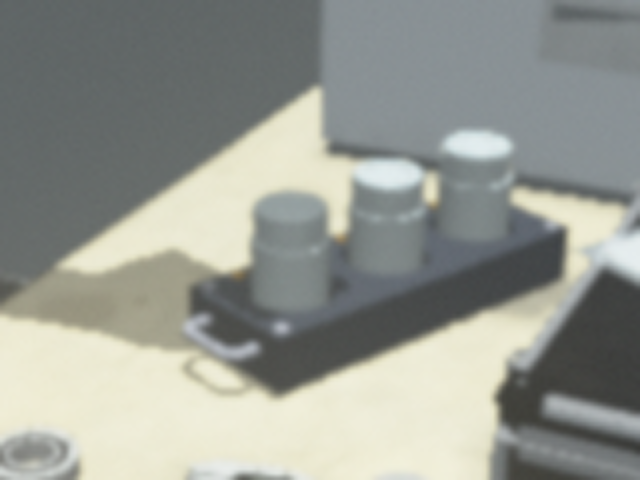

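The wrist view shows cap tops at (327,30), (321,121) and (316,201), within about 2 px of where they should be when home. In the side view all three stand upright at equal height. Handing in.

```bash
python3 -c "
from plant import ctrl
print(ctrl.sign_off())"
```

```text
the job is handed in; nothing more can be done
None
```

I handed the job in with all three capsules pressed fully home: dummy (c, about 0.23 kg) in the left pocket, steel (a, about 0.50 kg) in the middle and carbide (b, about 0.82 kg) on the right; it took about 52 s, and sign-off returned no verdict.

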